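# Set the strip-length gauge with its knurled wheel

### The arm

A 6-joint arm with a two-finger parallel gripper is mounted at the origin on the work surface. World frame = base frame: x ahead of the robot, y to its left, z up, the work surface at z = 0. Lengths are in m, angles in rad, forces in N, time in s.
With the tool pointing down it reaches from about 0.35 to 0.85 m from the base axis. Payload 8.1 kg.
Tool frame: the origin (TCP) lies midway between the tips of the shut fingers; the grasp point (between the pads) lies 19 mm behind it; z points along the fingers, y is the direction in which the jaws open and shut (so a half turn about z gives the same grasp; the last joint's range is limited). The gripper opens to 93 mm and grips with 3 to 60 N. Pads are 15 mm wide; open, the fingers measure 128 mm over their backs; the gripper's body (75 mm by 188 mm) begins 65 mm behind the grasp point.
Start: joints at [-1.381, 0.13, 1.488, -0, 1.523, -0.085], TCP at [0.163, -0.577, 0.219] pointing down, gripper open.
Joint ranges: [-2.96, 2.96], [-0.89, 2.26], [0.02, 2.5], [-1.34, 4.48], [0, 2.73], [-2.66, 2.66]. Speed limits (rad/s): [2.39, 2.39, 2.79, 3.14, 3.14, 3.14].

### API

Orientations are given as a rotation vector (axis times angle).
In Python, from plant import monitor, eyes, ticket gives the robot as it stands.
- The arm moves only by the tool send_rows, never from a script. Its argument "motion" is a list of rows, each a list of 2 entries, a list of its own where there are three numbers: the shift along the tool's x, y, z in m, then the turn about the tool's z in degrees. In form: [[[dx, dy, dz], twist], ...]. A call has 1 to 12 rows; each row is the pose to reach, as a shift and turn from the pose commanded when the call began, along the tool's axes at that moment; what a row does not reach only later rows make up. A row lasts 1/8 s, in which the tool goes at most 62.5 mm and 10.7 degrees, less where a joint would pass 70% of its speed; a pose out of reach is approached as far as the arm can. A call with a gripper value outside its range is refused whole. "jaw" is the finger opening in m, from 0 to 0.093, set as the call begins (left out, the last holds). The fingers move at their own pace and stop on an object; "squeeze" is the grip in N (left out, the last holds). Time passes only in rows, so rows that repeat a pose let the fingers close. It gives the time, the measured TCP pose, the force and the opening at its end, in the units of the state.
- monitor.read_state(): the state, without advancing time (a new reading comes with each control period).
- eyes.read_camera(name): name is "scene" or "top" or "wrist"; returns the picture (384x512x3 uint8, red, green, blue); there is no depth.
- eyes.camera_model(name): a dict with "mtx" (3x3 intrinsics, pixels), "cam_to_world" (4x4, takes a point from camera to world coordinates); the wrist camera has in their place "mount" (4x4, takes a point from camera to tool coordinates, whose origin is the TCP and whose axes are the flange's). Camera axes: x right, y down, z forward; pixel columns grow to the right and rows downward; lengths in m; the calibration is good to about 2 mm. A picture is of the moment at which its call begins: read the wrist's pose just before it. camera_model takes no time and is no camera call.
- ticket.close_job(): hands the job in, once; it reports no verdict.
The state is a dict: "t": time; "q": joint angles; "dq": joint speeds; "joint_torque": joint torques, N m; "tool_pos": TCP position; "orientation": TCP orientation; "force": force on the tool from outside, world axes, zero at the start; "wrist_torque": the same for the moment, N m; "opening": finger opening in m.
Only numpy, scipy, OpenCV 4.12 (cv2) and the standard library are available. Lean on these libraries where they do the work, as an engineer would, in place of code of your own. Each camera call takes 0.05 s, during which the arm holds its last target.

### The job

Set the stop of the strip-length gauge for the next batch of copper blanks: with a fingertip on top of the knurled wheel, roll it towards the fence, stroke by stroke, until the gap has closed so far that the stop's pointer blade stands over the brass gauge mark, neither short of it nor past it, then take the finger away. Move the stop only by the wheel: do not push on the stop or on the brass mark. Nothing is to be picked up; leave the other things on the bench where they lie.

Things in the scene. Friction and masses are not known exactly. Their poses are not given: they have to be found in the camera images.
- gauge: Strip-length gauge, fixed to the bench: grey bed 70 mm (its x) by 250 mm (its y), 20 mm high; steel fence block near its +y end (face at y = +85 mm, top 50 mm high), knurled wheel between two grey cheeks near its -y end (y = -60 mm). Origin: centre of the bed's underside, z up. The stop slides along the gauge's y axis between wheel and fence.
- wheel_top (a point): Crown (highest point, mid-width) of the knurled adjuster wheel, 92 mm above the bench; it stays put as the wheel turns; axes are the gauge's. Wheel: 70 mm diameter, 20 mm wide, axle level along the gauge's x, 35 mm below this point. The cheeks beside it (36 mm over their outsides, 66 mm long) end 14 mm below the crown.
- pointer (a point): Pointer: steel blade 3 mm thick (along y), 27 mm long, at the stop's far (+x) end, flush with its fence-side face. The point is the middle of the blade's lower edge as it passes over the mark, 26 mm above the bench, 45 mm from the bed's centre line; axes are the gauge's.
- mark_strip (a point): Gauge mark: a brass clip on the bed's far (+x) edge with a strip 6 mm wide (along y), 46 mm long, standing out across that edge. The point is on the strip's top, mid-width, 24 mm above the bench, 45 mm from the bed's centre line; axes are the gauge's. The pointer passes 2 mm above it. It is set differently for each job, 15 to 34 mm (along the gauge's +y) ahead of the pointer's start.
- blank_a: copper strip blank, 10 x 60 x 4 mm, lying flat in front of the gauge; origin at centre of underside
- blank_b: second copper strip blank like blank_a, lying beside it
- bangle: brass bangle lying flat, 66 mm outer diameter, 10 mm high, beyond the gauge; origin at centre of underside
- jar: small closed jar, 40 mm diameter, 45 mm high, standing beyond the gauge; origin at centre of underside
- pliers: pliers lying flat, 150 mm long, 14 mm high, to the right of the gauge; origin on the underside near the pivot
- mallet: wooden mallet lying on its side, head 85 mm long and 42 mm in diameter, 235 mm long overall, left of the gauge; origin on the underside, under the head's centre
- bench_block: square steel bench block, 90 x 90 x 22 mm, to the right; origin at centre of underside
- wheel: The knurled wheel; origin at its centre, 35 mm below point wheel_top; turns about its x. Rolling its top towards the fence (gauge +y) drives the stop towards the fence, rolling back draws it back: 1 mm of stop for 8.75 mm rolled at the rim (4 mm per radian). Stiff (0.04 N m, about 1.2 N at the rim), does not coast, stays where left. Metal rim of ordinary friction: press about 5 N.
- stop: The sliding stop, a steel block 56 (x) by 16 (y) mm, top 46 mm high, on two thin rods, with the pointer at its far end; about 56 mm of travel, at the start fully back. Origin 1.5 mm ahead of the pointer along the gauge's y, on the bed's centre line, at bench height.
- mark: The brass mark clip, fixed; origin at bench height on the bed's centre line, level along y with point mark_strip.

How it is judged:
On the way:
1. a fingertip rolls the wheel: the stop has moved at least 5 mm while the wheel is touched (contact force between the fingers and wheel above 0.3 N and distance of pointer from where it was at the start of the episode above 0.005 m).
At the end, for the whole second after the job is handed in: The middle of the pointer blade is over the 6 mm wide brass strip (within 3 mm of its centre line along the gauge), the stop at rest (y of pointer in the frame of mark_strip between -0.003 and 0.003 m and linear speed of stop below 0.002 m/s); the robot touches nothing.
It fails at once if the robot pushes on the sliding stop (contact force between any of the fingers, the arm and stop above 1 N).
It fails at once if the robot pushes on the brass mark (contact force between any of the fingers, the arm and mark above 1 N).
It fails at once if another thing on the bench is lifted, carried or shifted by more than 15 mm (distance of any of blank_a, blank_b, bangle, jar, pliers, mallet, bench_block from where it was at the start of the episode above 0.015 m).
It also fails if it takes over 72 s, if anything falls off the work surface, if the arm or the gripper's body presses on something with over 40 N, if the wrist force passes 120 N, or if a joint passes its speed limit or range.

## Working session

There is one attempt and no reset: what is moved stays moved. The work goes in short steps, Python scripts to look and compute and a tool call to move; the robot and the scene stay as the last step left them, time stands still between calls to the robot, and variables do not carry over. Pictures are saved under pics/ and viewed, and the job is handed in when it is done.

Besides the shell and the picture viewer there is one more tool, called after "Emit:" as name(argument=value, ...) on one line, values as JSON. send_rows: Moves the arm, as the interface text tells. Its arguments: {"type":"object","properties":{"motion":{"type":"array","items":{"type":"array"}},"jaw":{"type":"number"},"squeeze":{"type":"number"}},"required":["motion"]}

```bash
mkdir -p pics; ls; python3 - <<'E'
from plant import monitor, eyes
import cv2,numpy as np
print(monitor.read_state())
for n in ("scene","top","wrist"):
    m=eyes.camera_model(n); print(n,{k:np.round(v,4).tolist() for k,v in m.items() if k in("mtx","cam_to_world","mount")})
for n in ("scene","top"):
    cv2.imwrite(f"pics/{n}0.png",eyes.read_camera(n)[:,:,::-1])
E
```

```text
pics
{'t': 0.0, 'q': array([-1.38137061e+00,  1.31161398e-01,  1.48927920e+00, -4.78530585e-05,
        1.52299363e+00, -8.54144854e-02]), 'dq': array([-0.00095556,  0.00130154, -0.00181354,  0.00074694, -0.00120788,
       -0.00063462]), 'joint_torque': array([-3.41966545e-03, -5.59835887e+01, -4.91759992e+01,  7.65947462e-02,
        3.54166771e-02, -1.35723490e-04]), 'tool_pos': array([ 0.16272355, -0.57691884,  0.21758736]), 'orientation': array([-3.11015615e+00, -4.30112511e-01,  2.25215496e-04]), 'force': array([ 0.54335739, -0.13358961, -0.35339225]), 'wrist_torque': array([0.02953143, 0.01664263, 0.05099686]), 'opening': 0.09315775416957577}
scene {'mtx': [[499.2267, 0.0, 245.5537], [0.0, 499.2267, 183.5308], [0.0, 0.0, 1.0]], 'cam_to_world': [[-0.7143, 0.5749, -0.3991, 1.0851], [0.6998, 0.5941, -0.3967, 0.5295], [0.009, -0.5627, -0.8266, 1.1978], [0.0, 0.0, 0.0, 1.0]]}
top {'mtx': [[359.6983, 0.0, 254.6605], [0.0, 359.6983, 196.3993], [0.0, 0.0, 1.0]], 'cam_to_world': [[-0.0024, -0.9879, 0.1551, 0.3496], [-1.0, 0.0036, 0.0074, -0.0066], [-0.0078, -0.1551, -0.9879, 1.2545], [0.0, 0.0, 0.0, 1.0]]}
wrist {'mtx': [[278.3997, 0.0, 258.204], [0.0, 278.3997, 190.3442], [0.0, 0.0, 1.0]], 'mount': [[-0.0001, -0.9561, -0.2931, 0.0803], [1.0, -0.0004, 0.0011, -0.0002], [-0.0011, -0.2931, 0.9561, -0.1661], [0.0, 0.0, 0.0, 1.0]]}
```

View pics/scene0.png

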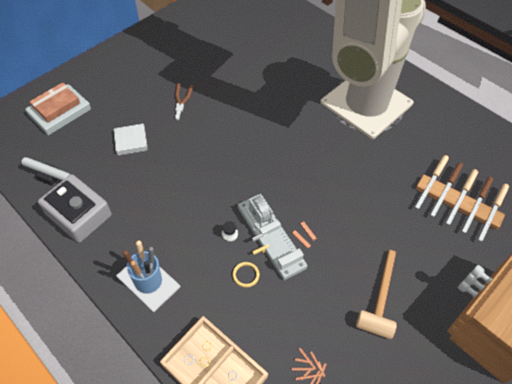

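View pics/top0.png

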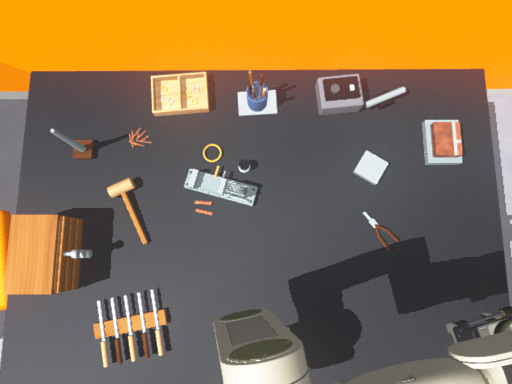

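The gauge is at about (272,235) in the scene view and (221,187) in the top view. The wheel end is at (262,210) in the scene view, with the brass mark near (261,250). I'll enlarge both.

```bash
python3 - <<'E'
import cv2
a=cv2.imread("pics/scene0.png")[185:285,215:325]; cv2.imwrite("pics/s0z.png",cv2.resize(a,None,fx=6,fy=6,interpolation=cv2.INTER_CUBIC)[:600])
a=cv2.imread("pics/top0.png")[150:220,170:270]; cv2.imwrite("pics/t0z.png",cv2.resize(a,None,fx=8,fy=8,interpolation=cv2.INTER_CUBIC))
E
```

```text
(no output)
```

View pics/s0z.png

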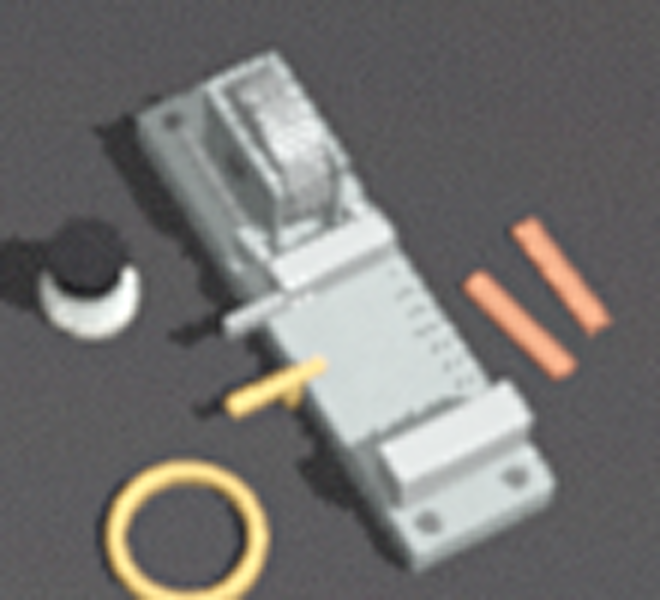

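View pics/t0z.png

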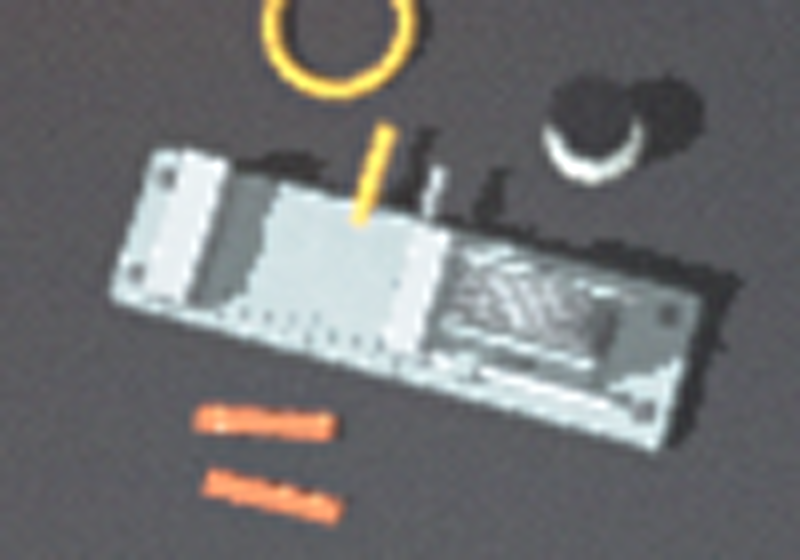

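```bash
cat > h.py <<'E'
import numpy as np, cv2
from scipy.spatial.transform import Rotation as R
from plant import monitor, eyes
def cast(uv,K,T,z):
    d=T[:3,:3]@np.linalg.solve(K,np.array([uv[0],uv[1],1.])); o=T[:3,3]
    return o+d*(z-o[2])/d[2]
def cam(n,st=None):
    m=eyes.camera_model(n)
    if n!="wrist": return np.array(m["mtx"]),np.array(m["cam_to_world"])
    T=np.eye(4);T[:3,:3]=R.from_rotvec(st["orientation"]).as_matrix();T[:3,3]=st["tool_pos"]
    return np.array(m["mtx"]),T@np.array(m["mount"])
def proj(p,K,T):
    c=T[:3,:3].T@(np.asarray(p,float)-T[:3,3]); u=K@c; return u[:2]/u[2]
E
python3 - <<'E'
from h import *
def fit(P,G):
    P=np.array(P)[:,:2];G=np.array(G)
    pc,gc=P.mean(0),G.mean(0);H=(G-gc).T@(P-pc)
    th=np.arctan2(H[0,1]-H[1,0],H[0,0]+H[1,1]);c,s=np.cos(th),np.sin(th)
    o=pc-np.array([[c,-s],[s,c]])@gc
    res=(G@np.array([[c,s],[-s,c]])+o-P)*1000
    print("origin",o.round(4),"yaw",th.round(4),"res mm",res.round(1).tolist())
    return o,th
def z(u,s,o): return np.array([(u[0]+.5)/s-.5+o[0],(u[1]+.5)/s-.5+o[1]])
K,T=cam("top"); f=lambda u,h:cast(z(u,8,(170,150)),K,T,h)
ot=fit([f(u,.02) for u in [(150,150),(112,297),(658,447),(700,293)]],[(.035,.125),(-.035,.125),(-.035,-.125),(.035,-.125)])
K2,T2=cam("scene"); g=lambda u,h:cast(z(u,6,(215,185)),K2,T2,h)
os=fit([g(u,.02) for u in [(415,560),(552,490),(140,110)]],[(.035,.125),(-.035,.125),(.035,-.125)])
for n,o,ff,pm in (("top",ot,f,((388,128),(360,222),(438,168))),("scene",os,g,((235,405),(320,365),(228,322)))):
    c,s=np.cos(o[1]),np.sin(o[1])
    for u,h in zip(pm,(.024,.024,.028)):
        print(n,(np.array([[c,s],[-s,c]])@(ff(u,h)[:2]-o[0])).round(4))
E
```

```text
origin [0.5786 0.1234] yaw -0.2662 res mm [[0.8, -1.3], [-1.0, 2.3], [0.1, -0.5], [0.0, -0.5]]
origin [0.5801 0.127 ] yaw -0.2927 res mm [[0.6, -1.2], [-0.9, 0.0], [0.3, 1.2]]
top [0.0698 0.0267]
top [0.0261 0.0269]
top [ 0.0573 -0.    ]
scene [0.0684 0.029 ]
scene [0.0262 0.0291]
scene [ 0.0531 -0.0063]
```

Emit:
send_rows(motion=[[[0.046,-0.042,0],-5],[[0.092,-0.083,0],-10],[[0.138,-0.125,0],-15],[[0.184,-0.166,0],-20],[[0.23,-0.208,0],-25],[[0.276,-0.25,0],-30],[[0.322,-0.291,0],-35],[[0.368,-0.333,0],-40],[[0.414,-0.374,0],-45],[[0.46,-0.416,0],-50],[[0.506,-0.458,0],-55],[[0.552,-0.499,0],-59]], jaw=0, squeeze=20)

```text
t: 1.6
tool_pos: [0.5593, 0.0546, 0.2183]
orientation: [-2.494, -1.91, 0.001]
force: [1.6, -0.8, 1.3]
opening: 0.0004
```

```bash
python3 - <<'E'
from h import *
s=monitor.read_state(); im=eyes.read_camera("wrist")[:,:,::-1]
np.savez("w1.npz",**{k:s[k] for k in("tool_pos","orientation")})
cv2.imwrite("pics/w1.png",im)
M=R.from_rotvec(s["orientation"]).as_matrix();print(s["t"],s["tool_pos"],M.round(3).tolist(),np.arctan2(M[1,0],M[0,0]),s["force"])
K,T=cam("wrist",s)
o=np.array([.579,.125]);th=-.275;c,sn=np.cos(th),np.sin(th)
for n,p in dict(top=(0,-.06,.092),ptr=(.045,0,.026),mk=(.045,.028,.024),fence=(0,.085,.05)).items():
    print(n,proj([o[0]+c*p[0]-sn*p[1],o[1]+sn*p[0]+c*p[1],p[2]],K,T).round(1))
cv2.imwrite("pics/w1z.png",cv2.resize(im,None,fx=1.55,fy=1.55,interpolation=cv2.INTER_CUBIC))
E
```

```text
1.6 [0.55929933 0.05461589 0.21828015] [[0.26, 0.966, -0.0], [0.966, -0.26, -0.0], [-0.0, -0.0, -1.0]] 1.3074136454119252 [ 1.62779313 -0.7661552   1.31467614]
top [259.5 171. ]
ptr [296.2 112. ]
mk [297.2  88.1]
fence [261.1  29.4]
```

View pics/w1z.png

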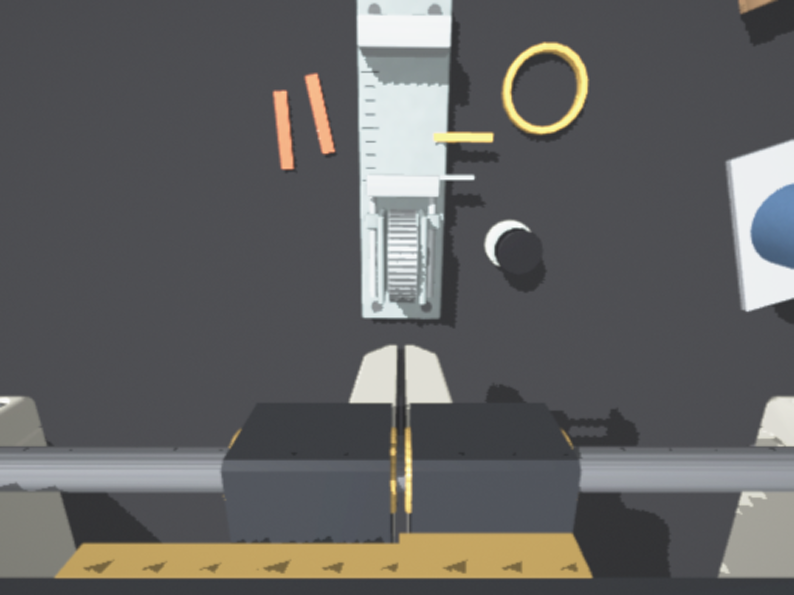

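The wrist view is well aligned: wheel centre column about 403, wheel rows 210–300, blade at (440–474, 177), brass strip at (434–493, 137), all in enlarged pixels. Next I'll measure these points.

```bash
python3 - <<'E'
from h import *
d=np.load("w1.npz"); K,T=cam("wrist",d)
f=lambda u,v,h:cast(((u+.5)/1.55-.5,(v+.5)/1.55-.5),K,T,h)
a=f(362,318,.02);b=f(441,318,.02);print("rear corners",a,b,np.linalg.norm(a-b))
e=f(357,14,.05)
P=np.array([f(357,y,.02) for y in ()])
mL,mR=f(434,137.5,.024),f(493,137.5,.024);print("strip",mL,mR,np.linalg.norm(mL-mR))
x=b-a;th=np.arctan2(x[1],x[0]);print("th",th,"th strip",np.arctan2(*(mR-mL)[[1,0]]))
for th in(-.265,-.275):
  X=np.array([np.cos(th),np.sin(th)]);Y=np.array([-X[1],X[0]])
  o=((a+b)/2)[:2]+.125*Y;print("o",o,"wheeltop",o-.06*Y)
  rel=lambda p:((p[:2]-o)@X,(p[:2]-o)@Y)
  print("mark",rel((mL+mR)/2),"ptr",[rel(f(460,177.5,h)) for h in(.026,.032,.046)])
  print("fence top face front edge",rel(f(404,47,.05)),"tool",rel(d["tool_pos"]),"cam",rel(T[:3,3]))
E
```

```text
rear corners [0.51100895 0.01363688 0.02      ] [ 0.57950182 -0.00482945  0.02      ] 0.0709385574525474
strip [0.60943014 0.14475453 0.024     ] [0.654167   0.13268815 0.024     ] 0.04633556682147804
th -0.26334775868342647 th strip -0.2634497848789506
o [0.57799404 0.12504028] wheeltop [0.56227949 0.06713473]
mark (np.float64(0.04834315198425954), np.float64(0.027295391347443465)) ptr [(np.float64(0.046605524696748356), np.float64(-0.002964911849631594)), (np.float64(0.0458080921893775), np.float64(-0.0027749668745494422)), (np.float64(0.04394741633884542), np.float64(-0.002331761932691079))]
fence top face front edge (np.float64(0.0011917396948768182), np.float64(0.08448747455069747)) tool (np.float64(0.0004026703211711841), np.float64(-0.07286236410029133)) cam (np.float64(-0.0010246176486256606), np.float64(0.00838038209979511))
o [0.57919875 0.12470687] wheeltop [0.56290593 0.06696135]
mark (np.float64(0.04681780631576712), np.float64(0.027771200104023185)) ptr [(np.float64(0.0453828638975084), np.float64(-0.0025049660737724517)), (np.float64(0.044583571843337166), np.float64(-0.0023230047880288644)), (np.float64(0.04271855705027087), np.float64(-0.001898428454627155))]
fence top face front edge (np.float64(-0.0009031597227138302), np.float64(0.08448891746258258)) tool (np.float64(-0.00011871748161165111), np.float64(-0.07286094432426204)) cam (np.float64(-0.0023583480092155755), np.float64(0.008363467130547598))
```

Emit:
send_rows(motion=[[[-0.002,0,0.03],0],[[-0.004,0,0.07],0],[[-0.006,0,0.1],0],[[-0.006,0,0.115],0],[[-0.006,0,0.12],0],[[-0.006,0,0.12],0],[[-0.006,0,0.12],0]])

```text
t: 2.52
tool_pos: [0.5582, 0.0468, 0.1002]
orientation: [2.496, 1.906, 0.003]
force: [-0.3, 0.5, -0.0]
opening: 0.0005
```

Emit:
send_rows(motion=[[[0,0,0.002],0],[[0,0,0.004],0],[[0,0,0.005],0],[[0,0,0.006],0],[[0,0,0.006],0]])

```text
t: 3.15
tool_pos: [0.557, 0.0468, 0.0925]
orientation: [-2.497, -1.907, 0.0]
force: [0.5, 0.6, -0.5]
opening: 0.0006
```

Emit:
send_rows(motion=[[[0,0,0.001],0],[[0,0,0.002],0],[[0,0,0.003],0],[[0,0,0.003],0]])

```text
t: 3.65
tool_pos: [0.5572, 0.0468, 0.0898]
orientation: [2.497, 1.907, 0.0]
force: [-0.2, 0.6, 1.0]
opening: 0.0011
```

Emit:
send_rows(motion=[[[0,0,0.001],0],[[0,0,0.001],0],[[0,0,0.001],0]])

```text
t: 4.03
tool_pos: [0.5573, 0.0466, 0.0893]
orientation: [2.496, 1.907, 0.0]
force: [-2.8, -1.4, 5.7]
opening: 0.0005
```

Emit:
send_rows(motion=[[[0,0,0.001],0],[[0,0,0.001],0],[[0,0,0.001],0]])

```text
t: 4.4
tool_pos: [0.5573, 0.0463, 0.0889]
orientation: [2.496, 1.906, -0.0]
force: [-6.2, -1.5, 11.0]
opening: 0.0007
```

Emit:
send_rows(motion=[[[0.004,0,-0.0013],0],[[0.008,0,-0.0022],0],[[0.012,0,-0.0026],0],[[0.016,0,-0.0027],0],[[0.02,0,-0.0027],0],[[0.024,0,-0.0027],0],[[0.028,0,-0.0027],0],[[0.032,0,-0.0025],0],[[0.036,0,-0.0017],0],[[0.04,0,-0.0006],0],[[0.042,0,0],0],[[0.042,0,0],0]])

```text
t: 5.9
tool_pos: [0.569, 0.0884, 0.0891]
orientation: [2.496, 1.907, 0.004]
force: [-2.4, 3.8, 9.1]
opening: 0.0003
```

```bash
python3 - <<'E'
from h import *
s=monitor.read_state(); im=eyes.read_camera("wrist")[:,:,::-1]
np.savez("w2.npz",**{k:s[k] for k in("tool_pos","orientation")})
cv2.imwrite("pics/w2.png",im);print(s["t"],s["tool_pos"],s["force"])
cv2.imwrite("pics/w2z.png",cv2.resize(im,None,fx=1.55,fy=1.55,interpolation=cv2.INTER_CUBIC))
E
```

```text
5.9 [0.56897742 0.08836927 0.08909114] [-2.37333244  3.83451278  9.11468267]
```

View pics/w2z.png

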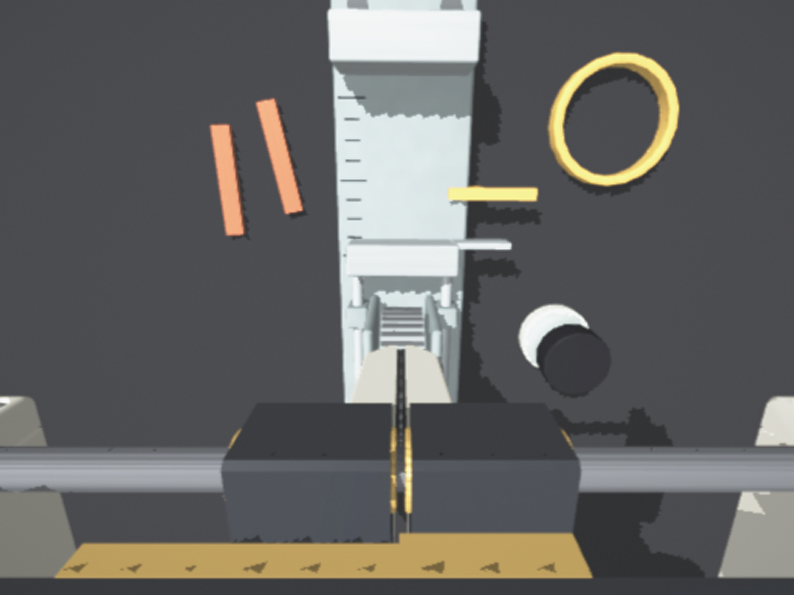

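```bash
cat > gap.py <<'E'
from h import *
def gap(im,st):   # im BGR; blade & strip seen along columns beyond bed edge
    K,T=cam("wrist",st)
    th=-.265;X=np.array([np.cos(th),np.sin(th)]);Y=np.array([-X[1],X[0]]);o=np.array([.578,.125])
    rel=lambda p:np.array([(p[:2]-o)@X,(p[:2]-o)@Y])
    hsv=cv2.cvtColor(im,cv2.COLOR_BGR2HSV)
    g=lambda x,y,z:proj([*(o+x*X+y*Y),z],K,T)
    def comp(mask,z,ylo,yhi,xlo,xhi):
        ys,xs=np.nonzero(mask); P=np.array([rel(cast((u,v),K,T,z)) for u,v in zip(xs,ys)])
        k=(P[:,0]>xlo)&(P[:,0]<xhi)&(P[:,1]>ylo)&(P[:,1]<yhi); P=P[k]
        return len(P),P.mean(0),P.min(0),P.max(0)
    br=(hsv[...,1]>90)&(hsv[...,0]>15)&(hsv[...,0]<35)&(hsv[...,2]>100)
    wh=(hsv[...,1]<45)&(hsv[...,2]>140)
    m=comp(br,.024,.015,.04,.043,.060); b=comp(wh,.028,-.012,.05,.042,.057)
    for n,q in(("mark",m),("blade",b)): print(n,q[0],*[(1e3*x).round(1) for x in q[1:]])
    print("gap mm",1e3*(m[1]-b[1])[1], "cam y",1e3*rel(T[:3,3])[1])
E
python3 - <<'E'
from gap import *
for n in"12":
    gap(cv2.imread(f"pics/w{n}.png"),np.load(f"w{n}.npz"))
E
```

```text
mark 80 [51.8 27.9] [43.5 24.5] [59.6 31.4]
blade 36 [49.9 -2.5] [43.1 -3.7] [56.8 -1.3]
gap mm 30.34044890279162 cam y 8.405767456574642
mark 189 [51.4 27.9] [43.2 24.7] [59.8 31.1]
blade 109 [49.3  2. ] [42.3 -0.1] [56.5  4.9]
gap mm 25.839581735756262 cam y 43.17067091929959
```

Emit:
send_rows(motion=[[[0,0,-0.008],0],[[-0.014,0,-0.012],0],[[-0.03,0,-0.012],0],[[-0.042,0,-0.009],0],[[-0.042,0,-0.004],0],[[-0.042,0,0],0],[[-0.042,0,0],0]])

```text
t: 6.82
tool_pos: [0.557, 0.0459, 0.0885]
orientation: [2.496, 1.906, -0.002]
force: [-6.7, -4.7, 12.9]
opening: 0.0003
```

Emit:
send_rows(motion=[[[0.004,0,-0.0013],0],[[0.008,0,-0.0022],0],[[0.012,0,-0.0026],0],[[0.016,0,-0.0027],0],[[0.02,0,-0.0027],0],[[0.024,0,-0.0027],0],[[0.028,0,-0.0027],0],[[0.032,0,-0.0025],0],[[0.036,0,-0.0017],0],[[0.04,0,-0.0006],0],[[0.042,0,0],0],[[0.042,0,0],0]])

```text
t: 8.32
tool_pos: [0.569, 0.0889, 0.0888]
orientation: [-2.496, -1.908, -0.004]
force: [-1.8, 3.8, 9.2]
opening: 0.0002
```

Emit:
send_rows(motion=[[[0,0,-0.008],0],[[-0.014,0,-0.012],0],[[-0.03,0,-0.012],0],[[-0.042,0,-0.009],0],[[-0.042,0,-0.004],0],[[-0.042,0,0],0],[[-0.042,0,0],0]])

```text
t: 9.2
tool_pos: [0.557, 0.0459, 0.0885]
orientation: [2.496, 1.906, -0.002]
force: [-6.7, -4.8, 12.5]
opening: 0.0003
```

Emit:
send_rows(motion=[[[0.004,0,-0.0013],0],[[0.008,0,-0.0022],0],[[0.012,0,-0.0026],0],[[0.016,0,-0.0027],0],[[0.02,0,-0.0027],0],[[0.024,0,-0.0027],0],[[0.028,0,-0.0027],0],[[0.032,0,-0.0025],0],[[0.036,0,-0.0017],0],[[0.04,0,-0.0006],0],[[0.042,0,0],0],[[0.042,0,0],0]])

```text
t: 10.7
tool_pos: [0.569, 0.0889, 0.0888]
orientation: [-2.496, -1.908, -0.004]
force: [-2.6, 4.3, 9.7]
opening: 0.0004
```

```bash
python3 - <<'E'
from gap import *
s=monitor.read_state(); im=eyes.read_camera("wrist")[:,:,::-1].copy()
cv2.imwrite("pics/w3.png",im);print(s["t"],s["tool_pos"],s["force"])
gap(im,s)
cv2.imwrite("pics/w3z.png",cv2.resize(im,None,fx=1.55,fy=1.55,interpolation=cv2.INTER_CUBIC))
E
```

```text
10.7 [0.56895269 0.08892319 0.08878772] [-2.58303163  4.3486671   9.67018921]
mark 191 [51.4 28.4] [43.  24.5] [60.  31.6]
blade 110 [49.4 13.3] [42.2 11.3] [56.9 15.3]
gap mm 15.12901874780253 cam y 43.65665743571218
```

View pics/w3z.png

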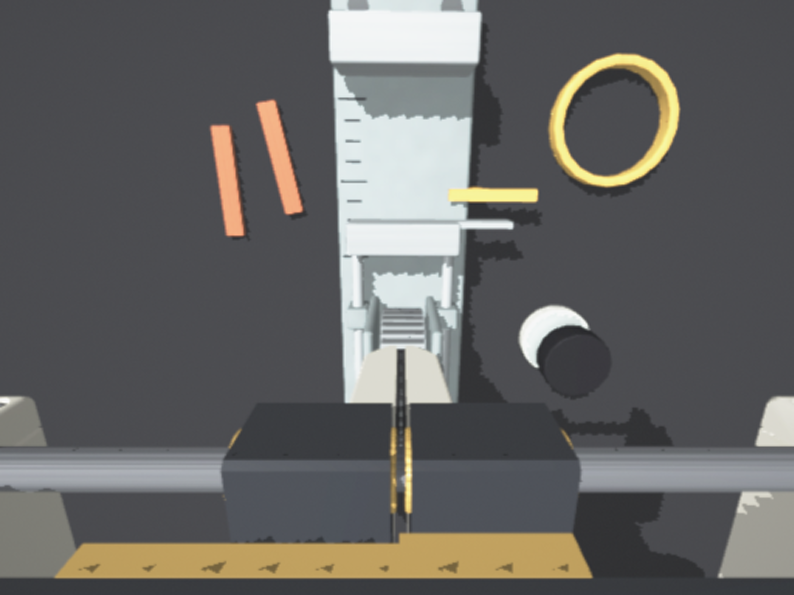

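The blade is now at row 225 against the strip at 195. That is a gap of about 15 mm, closing about 5.3 mm per stroke. I'll make two more strokes and measure again.

Emit:
send_rows(motion=[[[0,0,-0.008],0],[[-0.014,0,-0.012],0],[[-0.03,0,-0.012],0],[[-0.042,0,-0.009],0],[[-0.042,0,-0.004],0],[[-0.042,0,0],0],[[-0.042,0,0],0]])

```text
t: 11.62
tool_pos: [0.557, 0.0459, 0.0885]
orientation: [2.496, 1.906, -0.002]
force: [-6.8, -5.2, 11.1]
opening: 0.0006
```

Emit:
send_rows(motion=[[[0.004,0,-0.0013],0],[[0.008,0,-0.0022],0],[[0.012,0,-0.0026],0],[[0.016,0,-0.0027],0],[[0.02,0,-0.0027],0],[[0.024,0,-0.0027],0],[[0.028,0,-0.0027],0],[[0.032,0,-0.0025],0],[[0.036,0,-0.0017],0],[[0.04,0,-0.0006],0],[[0.042,0,0],0],[[0.042,0,0],0]])

```text
t: 13.12
tool_pos: [0.569, 0.0889, 0.0888]
orientation: [-2.496, -1.908, -0.004]
force: [-1.9, 4.2, 9.1]
opening: 0.0006
```

Emit:
send_rows(motion=[[[0,0,-0.008],0],[[-0.014,0,-0.012],0],[[-0.03,0,-0.012],0],[[-0.042,0,-0.009],0],[[-0.042,0,-0.004],0],[[-0.042,0,0],0],[[-0.042,0,0],0]])

```text
t: 14.0
tool_pos: [0.557, 0.0459, 0.0885]
orientation: [2.496, 1.906, -0.002]
force: [-6.8, -5.8, 12.5]
opening: 0.0007
```

Emit:
send_rows(motion=[[[0.004,0,-0.0013],0],[[0.008,0,-0.0022],0],[[0.012,0,-0.0026],0],[[0.016,0,-0.0027],0],[[0.02,0,-0.0027],0],[[0.024,0,-0.0027],0],[[0.028,0,-0.0027],0],[[0.032,0,-0.0025],0],[[0.036,0,-0.0017],0],[[0.04,0,-0.0006],0],[[0.042,0,0],0],[[0.042,0,0],0]])

```text
t: 15.5
tool_pos: [0.569, 0.0889, 0.0888]
orientation: [-2.496, -1.908, -0.004]
force: [-2.8, 4.9, 10.4]
opening: 0.0008
```

Emit:
send_rows(motion=[[[0,0,-0.008],0],[[-0.014,0,-0.012],0],[[-0.03,0,-0.012],0],[[-0.042,0,-0.012],0],[[-0.054,0,-0.012],0],[[-0.056,0,-0.012],0],[[-0.056,0,-0.012],0]])

```text
t: 16.38
tool_pos: [0.5534, 0.0332, 0.0996]
orientation: [-2.497, -1.906, -0.0]
force: [0.7, 0.6, 0.8]
opening: 0.0008
```

```bash
python3 - <<'E'
from gap import *
s=monitor.read_state(); im=eyes.read_camera("wrist")[:,:,::-1].copy()
cv2.imwrite("pics/w4.png",im);print(s["t"],s["tool_pos"],s["force"])
gap(im,s)
cv2.imwrite("pics/w4z.png",cv2.resize(im[80:230,230:380],None,fx=4,fy=4,interpolation=cv2.INTER_CUBIC))
E
```

```text
16.375 [0.55343961 0.03315957 0.09961304] [0.71181236 0.62286466 0.76285855]
mark 46 [52.3 30.1] [43.7 24.4] [59.9 31.5]
blade 116 [49.5 26.9] [42.3 25.2] [57.  28.7]
gap mm 3.1989141137934753 cam y -13.902346135092252
```

View pics/w4z.png

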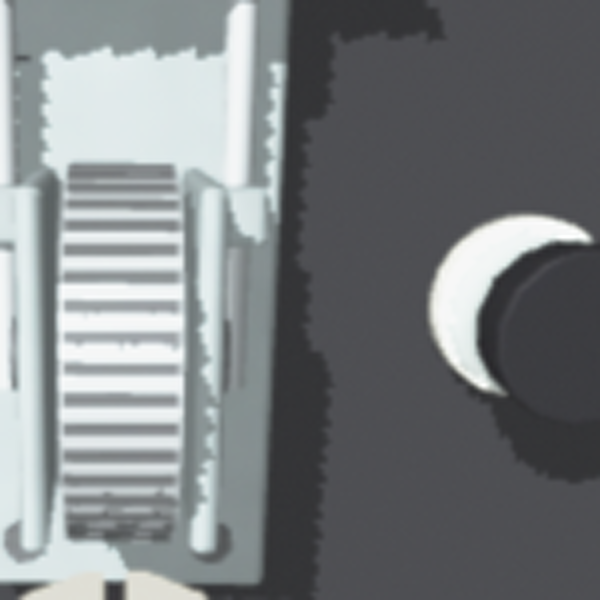

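The crop missed the blade. I'll lift and place the camera directly over the mark, so there's no parallax along y.

Emit:
send_rows(motion=[[[0.014,0,-0.015],0],[[0.03,0,-0.015],0],[[0.042,0,-0.015],0],[[0.042,0,-0.015],0],[[0.042,0,-0.015],0]])

```text
t: 17.05
tool_pos: [0.5642, 0.0739, 0.1142]
orientation: [-2.496, -1.907, 0.001]
force: [-0.4, -0.2, -0.3]
opening: 0.0005
```

```bash
python3 - <<'E'
from gap import *
s=monitor.read_state(); im=eyes.read_camera("wrist")[:,:,::-1].copy()
cv2.imwrite("pics/w5.png",im);print(s["t"],s["tool_pos"],s["force"])
gap(im,s)
K,T=cam("wrist",s)
u=proj([.629,.139,.025],K,T).astype(int);print(u)
x,y=max(u[0]-40,0),max(u[1]-35,0)
cv2.imwrite("pics/w5z.png",cv2.resize(im[y:y+70,x:x+90],None,fx=8,fy=8,interpolation=cv2.INTER_CUBIC));print(x,y)
E
```

```text
17.05 [0.56416769 0.07390626 0.11416127] [-0.36109488 -0.19493362 -0.26958474]
mark 98 [51.5 29.7] [43.2 28. ] [60.  31.4]
blade 69 [49.7 25.1] [42.  23.8] [56.8 26.4]
gap mm 4.6249241638162895 cam y 28.336919784410245
[311 106]
271 71
```

View pics/w5z.png

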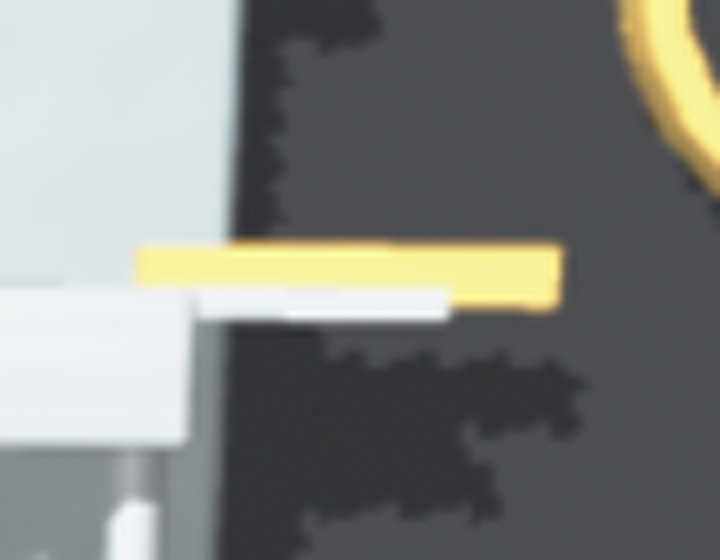

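From directly above, the strip covers rows 243–309 and the blade 288–320 (crop pixels, about 11 per mm). The blade is 2.6 mm short, so one short stroke of about 22 mm over the crown should do it.

Emit:
send_rows(motion=[[[-0.009,0,0],0],[[-0.018,0,0.008],0],[[-0.018,0,0.016],0],[[-0.018,0,0.021],0],[[-0.018,0,0.024],0],[[-0.018,0,0.024],0],[[-0.018,0,0.024],0]])

```text
t: 17.98
tool_pos: [0.5596, 0.0566, 0.0918]
orientation: [-2.496, -1.907, 0.001]
force: [-8.0, -1.0, 12.8]
opening: 0.0001
```

Emit:
send_rows(motion=[[[0.004,0,0],0],[[0.008,0,0],0],[[0.012,0,0],0],[[0.016,0,0],0],[[0.02,0,0],0],[[0.022,0,0],0],[[0.022,0,0],0],[[0.022,0,-0.01],0],[[0.018,0,-0.024],0],[[0.018,0,-0.024],0],[[0.018,0,-0.024],0]])

```text
t: 19.35
tool_pos: [0.5646, 0.0737, 0.1147]
orientation: [2.497, 1.906, 0.001]
force: [-0.1, 0.4, -0.3]
opening: 0.0005
```

```bash
python3 - <<'E'
from gap import *
s=monitor.read_state(); im=eyes.read_camera("wrist")[:,:,::-1].copy()
cv2.imwrite("pics/w6.png",im);print(s["t"],s["tool_pos"],s["force"])
cv2.imwrite("pics/w6z.png",cv2.resize(im[71:141,271:361],None,fx=8,fy=8,interpolation=cv2.INTER_CUBIC))
E
```

```text
19.35 [0.56459802 0.07369216 0.11472124] [-0.05921344  0.4233354  -0.3200452 ]
```

View pics/w6z.png

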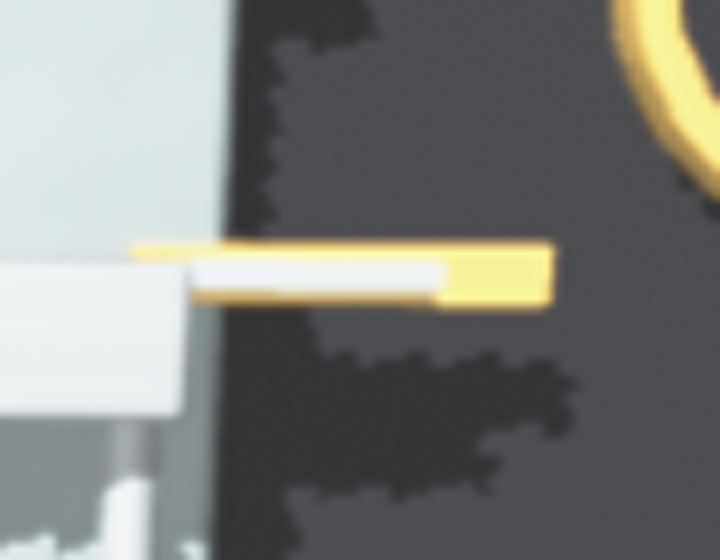

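The blade (rows 260–293) sits centred in the strip (241–309), within about 0.2 mm. I'll lift clear, let things settle, check once more and hand in.

Emit:
send_rows(motion=[[[0,0,-0.02],0],[[0,0,-0.05],0],[[0,0,-0.07],0],[[0,0,-0.07],0],[[0,0,-0.07],0],[[0,0,-0.07],0]])

```text
t: 20.15
tool_pos: [0.5637, 0.0738, 0.1832]
orientation: [-2.496, -1.906, 0.003]
force: [0.8, 0.1, 0.5]
opening: 0.0006
```

```bash
python3 - <<'E'
from gap import *
from plant import ticket
s=monitor.read_state(); im=eyes.read_camera("wrist")[:,:,::-1].copy()
print(s["t"],s["tool_pos"],s["force"])
K,T=cam("wrist",s);u=proj([.629,.139,.025],K,T).astype(int)
x,y=u[0]-40,u[1]-35
cv2.imwrite("pics/w7z.png",cv2.resize(im[y:y+70,x:x+90],None,fx=8,fy=8,interpolation=cv2.INTER_CUBIC))
ticket.close_job()
E
```

```text
20.15 [0.56366169 0.07376759 0.18315236] [0.77559676 0.12054777 0.50483092]
the job is handed in; nothing more can be done
```

View pics/w7z.png

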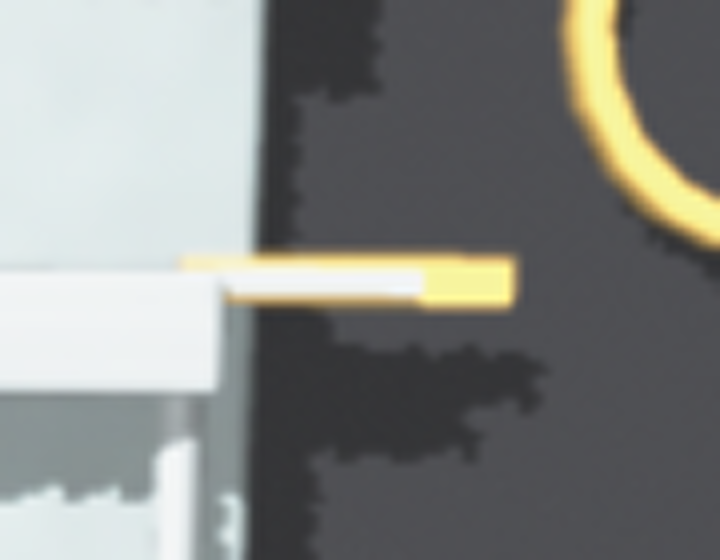

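The pointer blade now stands over the brass mark, and the job was handed in at about 20 s of the 72 s. I rolled the wheel with the shut fingertips in five full strokes of 42 mm each and one short stroke of 22 mm, closing a gap of about 30 mm.

- **Position:** seen from directly above, the blade's middle is within about 0.2 mm of the strip's centre line. A second picture after lifting clear showed it still centred, with brass visible on both sides.
- **Finger away:** the fingertip is about 90 mm above the wheel crown, and the force reading is within its no-contact noise (under 1 N).
- **Contacts:** I only touched the wheel, with about 9–13 N of downward force. That is more than the suggested 5 N, but far below the limits. I did not re-measure the other things on the bench.
- **A check that disagreed:** just before the last stroke my colour-mask script gave a gap of 4.6 mm, because the blade hid part of the strip. I used the 2.6 mm read from the strip and blade edges instead, and the result bore that out.

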